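# Weigh the blue scrap basket on the sprung hook

## Task

Weigh the blue basket of scrap boards: hang it level by its bail in the notch of the spring scale's orange hook, lowering it slowly and letting go only when the hook carries its whole weight, so that the hook neither drops nor jumps (never faster than 0.1 m/s) nor is pushed near its lower stop. Let go and wait until hook and basket are still; only then press the red record button fully down and release it. Leave the basket hanging, and the yellow basket, pliers, flux jar and sponge tub where they are.

Things in the scene. Friction and masses are not known exactly. Their poses are not given: they have to be found in the camera images.
- blue_basket: Steel basket, BLUE tray filled with scrap circuit boards; one rigid body, 0.3 to 0.96 kg (unknown), centre of mass low in the tray. Origin: centre of the tray's underside, z up. Tray 90 mm along x, 76 mm along y, 35 mm high; boards up to 47 mm. A wire bail (handle) stands over it in its y-z plane.
- blue_basket_tab (a point): Middle of the blue grip tab above the bail's peak, 130 mm above the basket's underside; axes as the basket's. Tab 10 mm thick along x, 30 mm wide along y, from 99 to 145 mm up: grip its two broad faces, fingers closing along x.
- blue_basket_bail (a point): Underside of the bail's peak, 94.5 mm above the basket's underside: it rests in the hook's notch. Bail of 7 mm wire: uprights at y = +-35 mm up to 86 mm, then sloping to the peak at y = 0. The hook goes through along the basket's x, either way round, between boards and peak.
- yellow_basket: A like basket with a YELLOW tray and tab, not to be weighed: leave it.
- scale: Spring scale stand, fixed. Origin on the bench straight under the hook's notch, z up. Base plate 12 mm thick, x -60 to +170 mm, y -50 to +80 mm; white column 235 mm high, 40 mm wide, front face at x = +108 mm, centred at y = +55 mm. The hook's bar comes from the column, bends in to y = 0 at x = +45 mm and points along the stand's -x.
- hook_seat (a point): Bottom of the notch in the top of the orange hook (8 mm bar along the stand's x, axes as the stand's); moves with the hook, 190 mm above the bench when unloaded. Behind the notch (+x) the bar rises 8 mm over 24 mm, then runs level; in front it rises to an upturned tip ending 24 mm ahead (-x) of the notch and 16 mm above it.
- hook (a joint): How far the sprung hook has dipped, m: 0 unloaded, 0.07 at its lower stop. Spring about 150 N/m after 0.5 N of preload, lightly damped, so it bobs for a second or two if let go unevenly; the basket's weight dips it about 16 to 60 mm.
- console: Grey plastic box, fixed, 90 x 90 x 35 mm, with the record button on top. Origin: centre of its underside.
- record_top (a point): Centre of the top of the red record button (32 mm across), z up; pressed straight down.
- record (a joint): Travel of the record button, m: 0 released, 0.006 fully down (about 4 N); springs back.
- pliers: Pliers, about 170 mm long, 18 mm high, black handles. Bystander.
- flux_jar: Amber glass jar 48 mm across, 50 mm high. Bystander.
- sponge_tub: White tub with a green pad, 100 x 75 x 32 mm. Bystander.
Not all that is in view belongs to the job. Several things look just like the console: the one meant starts farthest from the robot's base.

How it is judged (in metres and radians):
On the way, in this order (a step that is already met when the one before it is completed fails the run):
1. the blue basket hangs in the hook's notch, let go and still (contact force between hook and blue_basket above 2 N and distance between blue_basket_bail and hook_seat below 0.008 m and contact force between each of the fingers, the arm and blue_basket below 0.05 N and velocity of joint hook between -0.008 and 0.008 m/s and linear speed of blue_basket below 0.03 m/s), for 0.4 s.
2. the record button is pressed fully down with the basket hanging still (contact force between hook and blue_basket above 2 N and distance between blue_basket_bail and hook_seat below 0.008 m and contact force between each of the fingers, the arm and blue_basket below 0.05 N and value of joint record above 0.0045 m), for 0.05 s.
At the end, for the whole second after the job is handed in: The blue basket hangs upright (within 0.2 rad) and still (under 0.03 m/s) from the hook, its bail peak within 8 mm of the notch bottom, touched by nothing of the robot; the hook is still (under 0.008 m/s); the record button is released (under 1 mm) (all of step 1 and value of joint record below 0.001 m and angle between blue_basket's own z axis and vertical below 0.2 rad).
It fails at once if the hook drops or jumps (faster than 0.1 m/s) (velocity of joint hook above 0.1 m/s or velocity of joint hook below -0.1 m/s).
It fails at once if the hook is pushed down to its stop (dip over 66 mm) (value of joint hook above 0.066 m).
It fails at once if the record button is pressed before the basket hangs free and the hook is still (value of joint record above 0.002 m and not (contact force between hook and blue_basket above 2 N and distance between blue_basket_bail and hook_seat below 0.008 m and contact force between each of the fingers, the arm and blue_basket below 0.05 N and velocity of joint hook between -0.015 and 0.015 m/s)).
It fails at once if the blue basket is tipped (over 0.5 rad) (angle between blue_basket's own z axis and vertical above 0.5 rad).
It fails at once if a bystander is moved by more than 15 mm (distance of any of yellow_basket, pliers, flux_jar, sponge_tub from where it was at the start of the episode above 0.015 m).
It also fails if it takes over 64 s, if anything falls off the work surface, if the arm or the gripper's body presses on something with over 40 N, if the wrist force passes 120 N, or if a joint passes its speed limit or range.

## Robot

A 6-joint arm with a two-finger parallel gripper is mounted at the origin on the work surface. World frame = base frame: x ahead of the robot, y to its left, z up, the work surface at z = 0. Lengths are in mm, angles in rad, forces in N, time in s.
With the tool pointing down it reaches from about 325 to 750 mm from the base axis. Payload 7.6 kg.
Tool frame: the origin (TCP) lies at the very end of the fingers, on their centre line; the grasp point (between the pads) lies 19 mm behind it; z points along the fingers, y is the line along which they close (so a half turn about z gives the same grasp; the last joint's range is limited). The gripper opens to 85 mm and grips with 20 to 120 N. Pads are 22 mm wide; open, the fingers measure 114 mm over their backs; the gripper's body (76 mm by 85 mm) begins 54 mm behind the grasp point. The pads swing forward as they close: fully open they stand 13 mm farther back than shut.
Start: joints at [1.05, 0.052, 1.401, -0, 1.689, -0.07], TCP at [228.722, 472.58, 231.323] pointing down, gripper open.
Joint ranges: [-2.9, 2.9], [-0.91, 2.17], [0.12, 2.37], [-1.06, 4.2], [0.26, 2.73], [-2.93, 2.93]. Speed limits (rad/s): [2.57, 2.57, 3.01, 3.14, 3.14, 3.14].

## Interface

Orientations are given as a unit quaternion [x, y, z, w].
In Python, from station import * gives the robot as it stands.
- The arm moves only by the shell command python3 -m inch 'ROWS' [FORCE]. ROWS is text: rows parted by semicolons, each of 7 numbers parted by spaces: the shift along the tool's x, y, z normalised to -1 to 1, where 1 is 12 cm, then the turn, a rotation vector about the tool's x, y, z normalised to -1 to 1, where 1 is 1.5 rad, then the opening, from 0 (shut) to 1 (fully open). In form: dx dy dz ax ay az gripper; .... A call has 1 to 12 rows; each row is the pose to reach, as a shift and turn from the pose commanded when the call began, along the tool's axes at that moment; what a row does not reach only later rows make up. A row lasts 1/8 s, in which the tool goes at most 62.5 mm and 10.7 degrees, less where a joint would pass 70% of its speed; a pose out of reach is approached as far as the arm can. A call with a number of a shift or a turn outside -1 to 1 is refused whole. A call with a gripper value outside its range is refused whole. The fingers move at their own pace and stop on an object; FORCE is the grip in N (left out, the last holds). Time passes only in rows, so rows that repeat a pose let the fingers close. It gives the time, the measured TCP pose, the force, the opening and the grip force at its end, in the units of the state.
- get_obs(): the state, without advancing time (a new reading comes with each control period).
- get_image(name): name is "scene" or "side" or "wrist"; returns a dict with "frame" (420x560x3 uint8, red, green, blue), "fx", "fy", "cx", "cy" (pixels), "R" (3x3) and "t" (3): a world point X has camera coordinates R X + t; the wrist camera has in their place "hand_eye" (4x4, takes a point from camera to tool coordinates, whose origin is the TCP and whose axes are the flange's). Camera axes: x right, y down, z forward; pixel columns grow to the right and rows downward; lengths in mm; the calibration is good to about 2 mm. A picture is of the moment at which its call begins: read the wrist's pose just before it. There is no depth.
- finish_job(): hands the job in; it is judged then, once.
The state is a dict: "time": time; "joint_pos": joint angles; "dq": joint speeds; "effort": joint torques, N m; "position": TCP position; "ee_rot": TCP orientation; "contact_force": force on the tool from outside, world axes, zero at the start; "torque": the same for the moment, N m; "finger_gap": finger opening in mm; "gripper_force": force on a finger pad.
Only numpy, scipy, OpenCV 4.12 (cv2) and the standard library are available. Lean on these libraries where they do the work, as an engineer would, in place of code of your own. Each camera call takes 0.05 s, during which the arm holds its last target. There are 200 camera calls.

## Working session

There is one attempt and no reset: what is moved stays moved. The work goes in short steps, Python scripts to look and compute and a shell command to move; the robot and the scene stay as the last step left them, time stands still between calls to the robot, and variables do not carry over. Pictures are saved under pics/ and viewed, at most 10 in all, crops included, and the job is handed in when it is done.

```bash
mkdir -p pics; ls; cat > h.py <<'E'
from station import *
import numpy as np, cv2
from scipy.spatial.transform import Rotation as Ro
def cam(n):
    o=get_obs(); m=get_image(n); 
    if n=="wrist":
        T=np.eye(4);T[:3,:3]=Ro.from_quat(o["ee_rot"]).as_matrix();T[:3,3]=o["position"]
        C=T@np.array(m["hand_eye"]); m["C"]=C[:3,3]; m["RW"]=C[:3,:3]
    else:
        R=np.array(m["R"]);m["C"]=-R.T@np.array(m["t"]);m["RW"]=R.T
    np.savez("pics/last_%s.npz"%n,frame=m["frame"],C=m["C"],RW=m["RW"],K=[m["fx"],m["fy"],m["cx"],m["cy"]])
    return m
def load(n): return dict(np.load("pics/last_%s.npz"%n))
def ray(m,u,v):
    fx,fy,cx,cy=m["K"]; d=m["RW"]@np.array([(u-cx)/fx,(v-cy)/fy,1]); return m["C"],d/np.linalg.norm(d)
def atz(m,u,v,z):
    c,d=ray(m,u,v); return c+d*(z-c[2])/d[2]
def proj(m,X):
    p=m["RW"].T@(np.array(X)-m["C"]); fx,fy,cx,cy=m["K"]; return [fx*p[0]/p[2]+cx,fy*p[1]/p[2]+cy]
def tri(a,b):
    (c1,d1),(c2,d2)=a,b
    A=np.stack([d1,-d2],1);s=np.linalg.lstsq(A,c2-c1,rcond=None)[0]
    p,q=c1+s[0]*d1,c2+s[1]*d2; return (p+q)/2,np.linalg.norm(p-q)
def save(m,name,crop=None,s=1):
    f=m["frame"][...,::-1]
    if crop: f=f[crop[1]:crop[3],crop[0]:crop[2]]
    cv2.imwrite("pics/"+name,cv2.resize(np.ascontiguousarray(f),None,fx=s,fy=s,interpolation=cv2.INTER_CUBIC))
E
python3 - <<'E'
from h import *
for n in ("scene","side"):
    m=cam(n); save(m,n+"1.png",s=1.4); print(n,m["C"],m["RW"][:,2])
print(get_obs())
E
```

```text
pics
scene [1216.94255005 -591.68540649  742.57045949] [-0.63824897  0.53571391 -0.5528552 ]
side [ 328.54730537 -847.67508503 1018.2529732 ] [ 0.14701138  0.69834068 -0.7005055 ]
{'time': 0.1, 'joint_pos': array([ 1.04968847e+00,  5.27688774e-02,  1.40161473e+00,  3.43611298e-05,
        1.68860152e+00, -7.02786886e-02]), 'dq': array([-0.00011195, -0.00119263, -0.00334097, -0.00177346, -0.00109556,
       -0.00042836]), 'effort': array([ 1.23820017e-03, -3.82583749e+01, -3.60985422e+01, -6.56100974e-05,
        4.71869585e-03, -2.17635164e-05]), 'position': array([228.57690712, 472.33338039, 230.5634898 ]), 'ee_rot': array([ 2.23508467e-01,  9.74701739e-01, -6.61044204e-04, -2.19206717e-04]), 'contact_force': array([-1.13507573, -0.12657293,  0.3308731 ]), 'torque': array([-0.01549642, -0.00203105, -0.00322069]), 'gripper_force': 0.0, 'finger_gap': 85.56176510998898}
```

View pics/scene1.png

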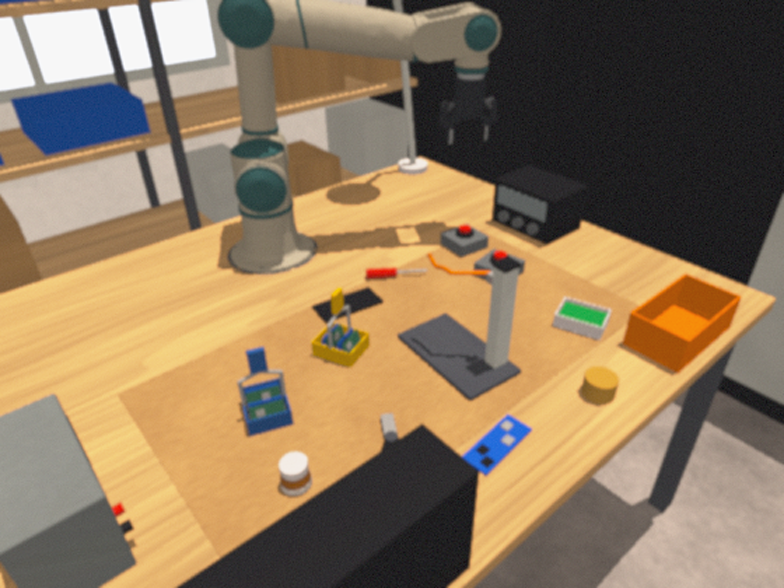

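View pics/side1.png

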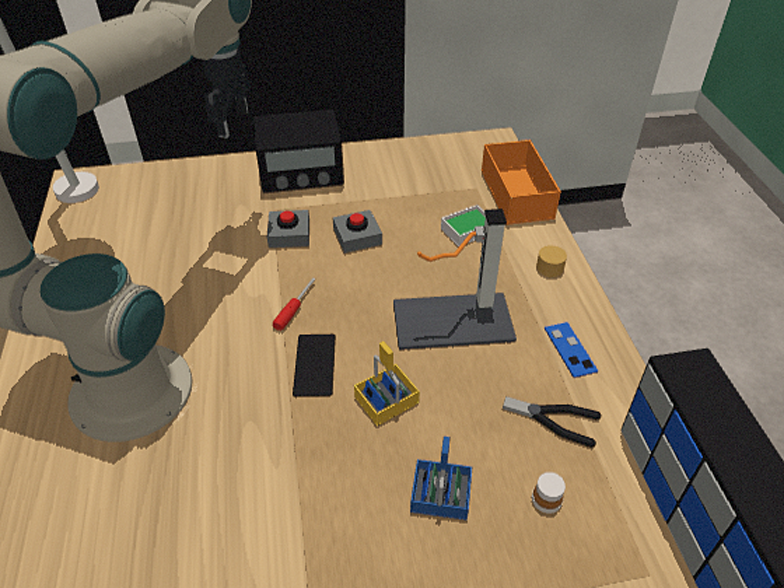

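The scene view has the blue basket at (265,400), the yellow one at (340,340), the scale base at (460,355) and two console look-alikes, at (465,238) and (500,262). In the side view the blue basket is at (441,490), the yellow at (387,395), and the hook runs from (478,237) to its tip at (420,255). The consoles there are at (288,230) and (357,230). I'll check the basket and hook close up.

```bash
python3 - <<'E'
from h import *
a=load("scene");b=load("side")
def cr(m,x0,y0,w,h,s): return cv2.resize(np.ascontiguousarray(m["frame"][y0:y0+h,x0:x0+w,::-1]),None,fx=s,fy=s,interpolation=cv2.INTER_CUBIC)
# each 400x300
r1=np.hstack([cr(a,150,240,80,75,4),cr(b,275,305,100,75,4)])
r2=np.hstack([cr(a,280,150,120,75,4)[:, :320],cr(b,280,140,100,75,4)])
cv2.imwrite("pics/crop1.png",np.vstack([r1,r2]))
s=1/1.4
print("base scene/side origin",proj(a,[0,0,0]),proj(b,[0,0,0]))
for u,v in ((288,217),(357,220)): 
    p=atz(b,u*s,v*s,45);print("console",p,np.hypot(*p[:2]))
# scale base corners z=12 side
for u,v in ((394,299),(509,294),(515,338),(399,347)): print("base",atz(b,u*s,v*s,12))
# basket bottom tray rim z35
for u,v in ((417,461),(471,461),(467,520),(412,514)): print("rim",atz(b,u*s,v*s,35 if v<500 else 35))
print("tabtop",tri(ray(a,256*s,350*s),ray(b,446*s,438*s)))
E
```

```text
base scene/side origin [np.float64(194.61387343073608), np.float64(178.0748660457701)] [np.float64(93.38358561436013), np.float64(279.2649803003013)]
console [316.4961982  398.66224863  45.        ] 509.02007029248995
console [466.67564575 361.36400971  45.        ] 590.2288588775641
base [509.36856768 134.78294072  12.        ]
base [745.76854693 106.99236423  12.        ]
base [721.41478185 -11.80037941  12.        ]
base [495.63922433   5.91570051  12.        ]
rim [ 475.75374732 -257.70667494   35.        ]
rim [ 561.82211159 -273.7044445    35.        ]
rim [ 529.63985154 -371.47972842   35.        ]
rim [ 449.63086316 -346.55708984   35.        ]
tabtop (array([ 509.10648386, -299.57321967,  145.61453341]), np.float64(9.569127755861198))
```

View pics/crop1.png

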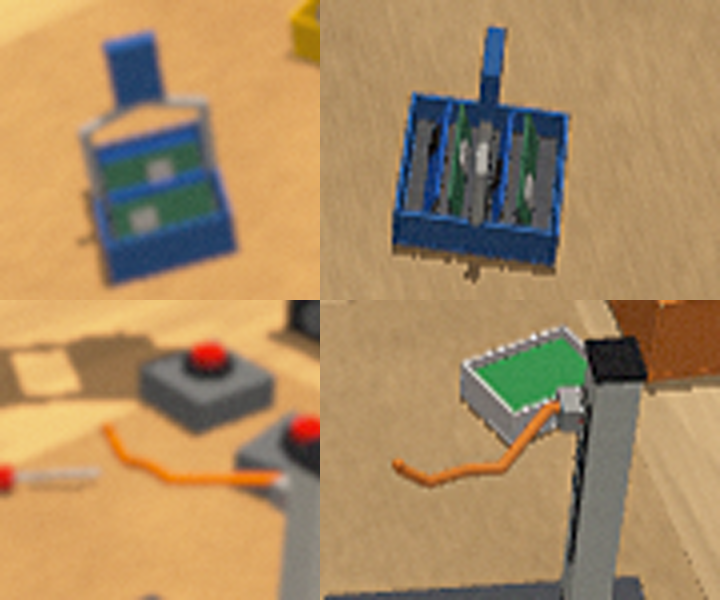

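The top crops show the basket with its tab's broad face towards the scene camera, so basket x lies near world x. The bottom crops show the hook: the notch is near (430,482) in the side crop and (125,460) in the scene crop. The look-alikes are the yellow basket at side (387,395) and the console at side (288,230); I want the blue basket at (441,490) and the console at (357,230), which is farther from the base.

```bash
python3 - <<'E'
from h import *
a=load("scene");b=load("side")
S=lambda u,v:(275+(u-320)/4,305+v/4); H=lambda u,v:(280+(u-320)/4,140+(v-300)/4)
SA=lambda u,v:(150+u/4,240+v/4); HA=lambda u,v:(280+u/4,150+(v-300)/4)
def fit(L,W):
    L=np.array(L);W=np.array(W);l=L-L.mean(0);w=W-W.mean(0)
    th=np.arctan2((l[:,0]*w[:,1]-l[:,1]*w[:,0]).sum(),(l*w).sum());R=np.array([[np.cos(th),-np.sin(th)],[np.sin(th),np.cos(th)]])
    t=W.mean(0)-R@L.mean(0);return th,t,np.linalg.norm(L@R.T+t-W,axis=1)
W=[atz(b,*S(*p),35)[:2] for p in ((413,95),(568,115),(556,240),(400,215))]
print("basket",fit([(-45,38),(45,38),(45,-38),(-45,-38)],W))
s=1/1.4
W=[atz(b,u*s,v*s,12)[:2] for u,v in ((394,299),(509,294),(515,338),(399,347))]
th,t,r=fit([(-60,80),(170,80),(170,-50),(-60,-50)],W);print("scale",th,t,r)
print("tab top mid",tri(ray(a,*SA(130,38)),ray(b,*S(495,30))))
for n,p,q in (("tip",(107,428),(397,463)),("notch",(128,458),(430,481)),("bend",(172,474),(502,465))):
    print(n,tri(ray(a,*HA(*p)),ray(b,*H(*q))))
print("notch by side at z186",atz(b,*H(430,481),186), "tip z205",atz(b,*H(397,463),205))
E
```

```text
basket (np.float64(-0.33435358264820314), array([ 506.57551195, -306.67612993]), array([0.62236341, 1.49346568, 2.35336847, 3.39267352]))
scale -0.11086313906787339 [561.7258839   50.14973192] [2.18568732 7.33247186 7.54134621 1.49756031]
tab top mid (array([ 509.25385778, -300.17225448,  147.60650607]), np.float64(9.752053201771211))
tip (array([539.76182169,  55.00076326, 199.30651647]), np.float64(3.52721345581337))
notch (array([560.87019029,  53.21480013, 184.81219762]), np.float64(0.0636054818752534))
bend (array([605.68043194,  48.51674772, 195.31817148]), np.float64(0.15749306312564287))
notch by side at z186 [560.54672806  51.97760705 186.        ] tip z205 [538.69269898  51.33411972 205.        ]
```

Notch at about (561,52,190) with stand yaw about -0.10; basket at about (507,-305) with yaw about -0.33; console at about (467,361). Heights and sizes agree with the description. Next is the transit.

```bash
cat >> h.py <<'E'
def plan(*T,cur=None):
    """targets (x,y,z,azimuth of tool y); prints shift/turn rows, each from pose before"""
    o=get_obs(); p=np.array(o["position"]);R=Ro.from_quat(o["ee_rot"]).as_matrix()
    for x,y,z,a in T:
        yv=np.array([np.cos(a),np.sin(a),0]);zv=np.array([0,0,-1.]);G=np.stack([np.cross(yv,zv),yv,zv],1)
        d=R.T@(np.array([x,y,z])-p)/120; w=Ro.from_matrix(R.T@G).as_rotvec()/1.5
        print(np.round(d,3),np.round(w,3)); p=np.array([x,y,z]);R=G
E
python3 - <<'E'
from h import *
p0=np.array([229,472.]);p1=np.array([507,-304.])
plan(*[(*(p0+(p1-p0)*k/8),231 ,1.12-1.454*k/8) for k in range(1,8)])
E
```

```text
[-0.617 -0.602 -0.003] [-0.001 -0.     0.121]
[-0.711 -0.481  0.   ] [0.    0.    0.121]
[-0.787 -0.344  0.   ] [0.    0.    0.121]
[-0.836 -0.196  0.   ] [0.    0.    0.121]
[-0.858 -0.042  0.   ] [0.    0.    0.121]
[-0.851  0.114  0.   ] [0.    0.    0.121]
[-0.817  0.266  0.   ] [0.    0.    0.121]
```

```bash
python3 -m inch '-0.31 -0.3 0 0 0 0.06 1; -0.62 -0.6 0 0 0 0.12 1; -0.62 -0.6 0 0 0 0.12 1' | tail -3
python3 -m inch '-0.35 -0.24 0 0 0 0.06 1; -0.71 -0.48 0 0 0 0.12 1; -0.71 -0.48 0 0 0 0.12 1' | tail -3
python3 -m inch '-0.4 -0.17 0 0 0 0.06 1; -0.79 -0.34 0 0 0 0.12 1; -0.79 -0.34 0 0 0 0.12 1' | tail -3
python3 -m inch '-0.42 -0.1 0 0 0 0.06 1; -0.84 -0.2 0 0 0 0.12 1; -0.84 -0.2 0 0 0 0.12 1' >/dev/null
python3 -m inch '-0.43 -0.02 0 0 0 0.06 1; -0.86 -0.04 0 0 0 0.12 1; -0.86 -0.04 0 0 0 0.12 1' >/dev/null
python3 -m inch '-0.42 0.06 0 0 0 0.06 1; -0.85 0.11 0 0 0 0.12 1; -0.85 0.11 0 0 0 0.12 1' | tail -3
python3 - <<'E'
from h import *
plan((507,-304,231,-.334))
E
```

```text
contact_force: [-0.5, 0.3, 0.6]
finger_gap: 85.8
gripper_force: 0.0
contact_force: [0.2, 0.7, -0.2]
finger_gap: 85.4
gripper_force: 0.0
contact_force: [-0.8, 0.6, 0.1]
finger_gap: 85.7
gripper_force: 0.0
contact_force: [0.8, 1.2, -0.5]
finger_gap: 85.6
gripper_force: 0.0
[-1.646  0.476 -0.006] [-0.001 -0.001  0.25 ]
```

```bash
python3 -m inch '-0.45 0.12 0 0 0 0.06 1; -0.9 0.24 0 0 0 0.12 1; -0.9 0.24 0 0 0 0.12 1' >/dev/null
python3 -m inch '-0.4 0.1 0 0 0 0.06 1; -0.75 0.1 0 0 0 0.13 1; -0.75 0.1 0 0 0 0.13 1; -0.75 0.1 0 0 0 0.13 1' |head -3
python3 - <<'E'
from h import *
plan((507,-304,231,-.334)); m=cam("wrist"); save(m,"w1.png",s=1.4)
b=load("wrist"); c,s=np.cos(-.334),np.sin(-.334)
P=lambda x,y,z: proj(b,[507+c*x-s*y,-304+s*x+c*y,z])
print([np.round(np.array(P(*q))*1.4) for q in ((0,0,145),(5,15,145),(45,38,35),(-45,-38,35))], get_obs()["time"])
E
```

```text
time: 3.22
position: [474.4, -304.3, 231.5]
ee_rot: [0.814, 0.581, 0.0, -0.0]
[0.091 0.256 0.004] [ 0.    -0.001  0.002]
[array([444., 282.]), array([454., 255.]), array([488., 192.]), array([369., 288.])] 3.275
```

View pics/w1.png

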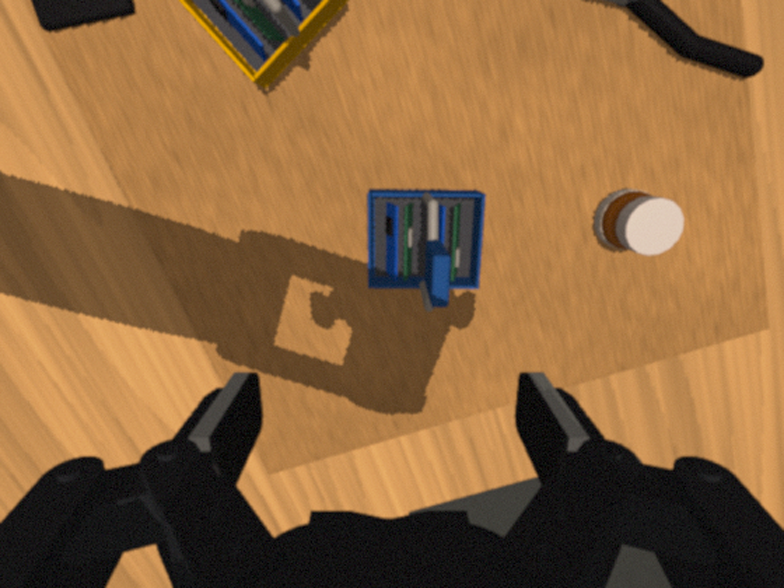

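The wrist view shows the tab top at (440,278), against a prediction of (444,282), and the tray edges are square to the image. So yaw is right and the offset is about 2 mm. Descend and grip.

```bash
python3 -m inch '0.09 0.24 0 0 0 0 1; 0.09 0.24 0.4 0 0 0 1; 0.09 0.24 0.8 0 0 0 1; 0.09 0.24 0.95 0 0 0 1; 0.09 0.24 0.95 0 0 0 1' 60 | head -3
python3 -m inch '0 0 0 0 0 0 0; 0 0 0 0 0 0 0; 0 0 0 0 0 0 0; 0 0 0 0 0 0 0; 0 0 0 0 0 0 0; 0 0 0 0 0 0 0' 60
```

```text
time: 3.9
position: [504.3, -305.0, 117.2]
ee_rot: [0.815, 0.58, -0.0, -0.001]
time: 4.65
position: [504.0, -306.2, 117.7]
ee_rot: [0.815, 0.579, -0.0, 0.0]
contact_force: [-3.9, 0.8, 4.4]
finger_gap: 9.1
gripper_force: 59.8
```

```bash
python3 -m inch '0 0 -0.1 0 0 0 0; 0 0 -0.3 0 0 0 0; 0 0 -0.55 0 0 0 0; 0 0 -0.8 0 0 0 0; 0 0 -1 0 0 0 0; 0 0 -1 0 0 0 0; 0 0 -1 0 0 0 0' 60
python3 -m inch '0 0 -0.2 0 0 0 0; 0 0 -0.45 0 0 0 0; 0 0 -0.45 0 0 0 0; 0 0 -0.45 0 0 0 0; 0 0 -0.45 0 0 0 0' 60
python3 - <<'E'
from h import *
b=load("side");print(atz(b,388/1.4,350/1.4,145))
plan((495,-200,290,-.27),(485,-95,290,-.2),(475,0,290,-.14),(471,61,290,-.1))
E
```

```text
time: 5.52
position: [503.7, -305.7, 235.2]
ee_rot: [0.815, 0.579, -0.0, -0.002]
contact_force: [-0.5, 0.6, -7.3]
finger_gap: 9.3
gripper_force: 58.7
time: 6.15
position: [503.7, -305.8, 288.8]
ee_rot: [0.815, 0.579, -0.001, -0.002]
contact_force: [-0.7, 0.3, -6.3]
finger_gap: 8.9
gripper_force: 59.0
[ 454.48180913 -110.06734759  145.        ]
[ 0.809 -0.359 -0.008] [-0.002 -0.001 -0.043]
[ 0.821 -0.314  0.   ] [ 0.     0.    -0.047]
[ 0.759 -0.239  0.   ] [ 0.    0.   -0.04]
[ 0.499 -0.104  0.   ] [ 0.     0.    -0.027]
```

```bash
python3 -m inch '0.15 -0.07 0 0 0 -0.01 0; 0.4 -0.18 0 0 0 -0.02 0; 0.65 -0.29 0 0 0 -0.03 0; 0.81 -0.36 0 0 0 -0.043 0' 60 >/dev/null
python3 -m inch '0.25 -0.09 0 0 0 -0.01 0; 0.5 -0.19 0 0 0 -0.03 0; 0.75 -0.28 0 0 0 -0.04 0; 0.82 -0.31 0 0 0 -0.047 0' 60 >/dev/null
python3 -m inch '0.25 -0.08 0 0 0 -0.01 0; 0.5 -0.16 0 0 0 -0.03 0; 0.7 -0.22 0 0 0 -0.04 0; 0.76 -0.24 0 0 0 -0.04 0' 60 >/dev/null
python3 -m inch '0.2 -0.04 0 0 0 -0.01 0; 0.4 -0.08 0 0 0 -0.02 0; 0.5 -0.1 0 0 0 -0.027 0; 0.5 -0.1 0 0 0 -0.027 0; 0.5 -0.1 0 0 0 -0.027 0' 60
python3 - <<'E'
from h import *
plan((471,61,241,-.1))
a=cam("scene");b=cam("side");
def cr(m,x0,y0,w,h,s): return cv2.resize(np.ascontiguousarray(m["frame"][y0:y0+h,x0:x0+w,::-1]),None,fx=s,fy=s,interpolation=cv2.INTER_CUBIC)
cv2.imwrite("pics/crop2.png",np.hstack([cr(a,230,70,130,150,3),cr(b,235,80,130,150,3)]))
E
```

```text
time: 8.28
position: [472.2, 60.0, 291.2]
ee_rot: [0.742, 0.671, -0.0, 0.0]
contact_force: [0.6, 0.4, -6.6]
finger_gap: 9.0
gripper_force: 58.9
[ 0.008 -0.011  0.418] [ 0.  0. -0.]
```

View pics/crop2.png

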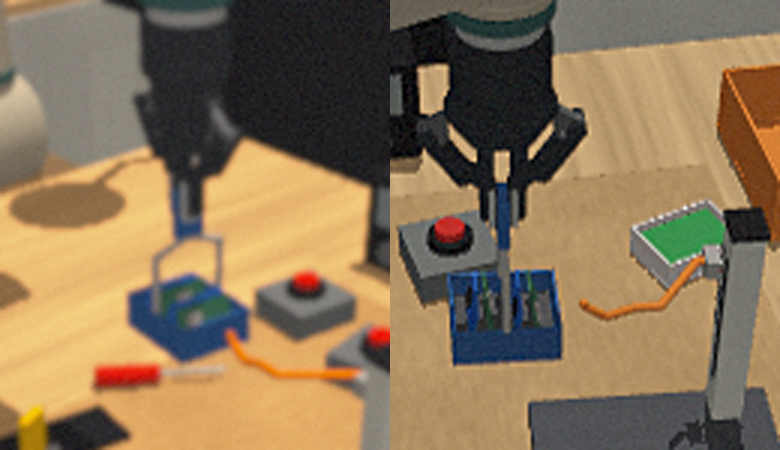

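The basket hangs level in the grip, ahead of the hook tip (side crop (585,303), scene crop (230,335)). I'll check the bail and tip positions by projection, then descend to passing height.

```bash
python3 - <<'E'
from h import *
a=load("scene");b=load("side")
A=lambda u,v:(230+u/3,70+v/3);B=lambda u,v:(235+(u-390)/3,80+v/3)
f=lambda m,X,o:np.round((np.array(proj(m,X))-o)*3)
p=[472.2,60,291.2-23+3.5]
print("bail expected in crop",f(a,p,(230,70)),f(b,p,(235,80))+[390,0])
print("tab top exp",f(a,[472.2,60,291.2+27.5],(230,70)))
for n,q,r in (("tip",(230,335),(585,304)),("notch",(246,357),(609,316)),("bend",(278,373),(660,306))): print(n,tri(ray(a,*A(*q)),ray(b,*B(*r))))
# rim corners
W=[atz(b,*B(*q),291.2-117.5+35) for q in ((451,274),(555,270),(560,312),(455,313))];print(np.round(W),np.mean(W,0))
E
python3 -m inch '0 0 0.15 0 0 0 0; 0 0 0.3 0 0 0 0; 0 0 0.42 0 0 0 0; 0 0 0.42 0 0 0 0; 0 0 0.42 0 0 0 0' 60 | head -2
```

```text
bail expected in crop [185. 232.] [501. 242.]
tab top exp [185. 183.]
tip (array([541.05027353,  52.66716516, 200.68107593]), np.float64(1.3001239219011564))
notch (array([561.71971365,  51.82064219, 186.58128157]), np.float64(1.3565413655753742))
bend (array([604.63748313,  48.70079789, 192.50278124]), np.float64(0.6155201916069749))
[[436. 102. 209.]
 [523.  91. 209.]
 [517.  39. 209.]
 [432.  53. 209.]] [477.1934787   71.09570935 208.7       ]
time: 9.0
position: [472.3, 60.9, 241.4]
```

```bash
python3 -m inch '0 0.1 0 0 0 0 0; 0 0.25 0 0 0 0 0; 0 0.4 0 0 0 0 0; 0 0.55 0 0 0 0 0; 0 0.67 0 0 0 0 0; 0 0.745 0 0 0 0 0; 0 0.745 0 0 0 0 0; 0 0.745 0 0 0 0 0' 60
python3 - <<'E'
from h import *
plan((561.5,52,241.5,-.1))
a=cam("scene");b=cam("side");
def cr(m,x0,y0,w,h,s): return cv2.resize(np.ascontiguousarray(m["frame"][y0:y0+h,x0:x0+w,::-1]),None,fx=s,fy=s,interpolation=cv2.INTER_CUBIC)
cv2.imwrite("pics/crop3.png",np.hstack([cr(a,255,100,100,120,4),cr(b,260,100,100,120,4)]))
E
```

```text
time: 10.0
position: [560.9, 52.0, 241.0]
ee_rot: [0.741, 0.671, 0.0, -0.0]
contact_force: [0.1, 0.1, -6.9]
finger_gap: 9.0
gripper_force: 59.0
[ 0.     0.005 -0.004] [-0. -0.  0.]
```

View pics/crop3.png

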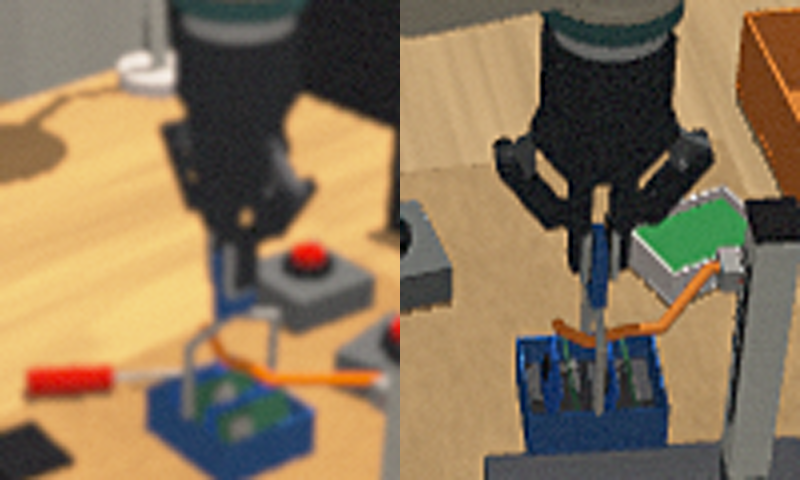

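The orange hook passes through the bail: in the side crop the tip at (557,325) is left of it and the bar right, and in the scene crop the tip at (212,345) is clear. Lower slowly.

```bash
python3 -m inch '0 0 0.02 0 0 0 0; 0 0 0.05 0 0 0 0; 0 0 0.08 0 0 0 0; 0 0 0.11 0 0 0 0; 0 0 0.14 0 0 0 0; 0 0 0.16 0 0 0 0; 0 0 0.175 0 0 0 0; 0 0 0.175 0 0 0 0' 60 | sed -n '2p;4p'
python3 -m inch '0 0 0.015 0 0 0 0; 0 0 0.03 0 0 0 0; 0 0 0.045 0 0 0 0; 0 0 0.06 0 0 0 0; 0 0 0.075 0 0 0 0; 0 0 0.09 0 0 0 0; 0 0 0.09 0 0 0 0; 0 0 0.09 0 0 0 0' 60 | sed -n '2p;4p'
python3 -m inch '0 0 0.015 0 0 0 0; 0 0 0.03 0 0 0 0; 0 0 0.045 0 0 0 0; 0 0 0.06 0 0 0 0; 0 0 0.075 0 0 0 0; 0 0 0.09 0 0 0 0; 0 0 0.09 0 0 0 0; 0 0 0.09 0 0 0 0' 60 | sed -n '2p;4p'
```

```text
position: [561.0, 52.0, 219.8]
contact_force: [0.1, -0.0, -6.9]
position: [561.1, 52.0, 209.2]
contact_force: [0.8, -0.3, -5.2]
position: [561.1, 52.0, 198.5]
contact_force: [-0.7, 1.0, -3.8]
```

```bash
python3 -m inch '0 0 0.015 0 0 0 0; 0 0 0.03 0 0 0 0; 0 0 0.045 0 0 0 0; 0 0 0.06 0 0 0 0; 0 0 0.075 0 0 0 0; 0 0 0.09 0 0 0 0; 0 0 0.105 0 0 0 0; 0 0 0.12 0 0 0 0; 0 0 0.12 0 0 0 0; 0 0 0.12 0 0 0 0; 0 0 0.12 0 0 0 0' 60 | sed -n '2p;4p'
for i in 1 2 3; do python3 -m inch '0 0 0 0 0 0 0; 0 0 0 0 0 0 0' 60 | sed -n '2p;4p'; done
```

```text
position: [561.1, 52.0, 184.0]
contact_force: [-0.8, 0.3, -2.2]
position: [561.1, 52.0, 184.0]
contact_force: [0.3, 0.2, -2.1]
position: [561.1, 52.0, 184.0]
contact_force: [0.4, 0.3, -0.9]
position: [561.1, 52.0, 183.9]
contact_force: [-1.1, -0.0, -0.8]
```

```bash
python3 -m inch '0 0 0.015 0 0 0 0; 0 0 0.03 0 0 0 0; 0 0 0.045 0 0 0 0; 0 0 0.06 0 0 0 0; 0 0 0.06 0 0 0 0; 0 0 0.06 0 0 0 0' 60 | sed -n '2p;4p'
cat > av.py <<'E'
from h import *
F=[]
for i in range(16): get_image("side");o=get_obs();F.append(np.r_[o["contact_force"],o["torque"]])
print(np.mean(F,0),np.std(F,0)/4,o["position"],o["time"])
E
python3 av.py
```

```text
position: [561.1, 52.0, 176.8]
contact_force: [0.5, 0.2, 0.7]
[-0.27959287  0.02910542 -0.26477077  0.02155451  0.02566541 -0.00122579] [0.11994292 0.13178004 0.11591094 0.00704505 0.00869416 0.00625598] [561.10826314  51.98547167 176.74885729] 16.775
```

```bash
python3 -m inch '0 0 0.008 0 0 0 0; 0 0 0.014 0 0 0 0; 0 0 0.014 0 0 0 0; 0 0 0.014 0 0 0 0; 0 0 0.014 0 0 0 0' 20 | sed -n '2p;4,6p'
python3 -m inch '0 0 0 0 0 0 0.12; 0 0 0 0 0 0 0.14; 0 0 0 0 0 0 0.16; 0 0 0 0 0 0 0.18; 0 0 0 0 0 0 0.21; 0 0 0 0 0 0 0.25; 0 0 0 0 0 0 0.3; 0 0 0 0 0 0 0.3; 0 0 0 0 0 0 0.3; 0 0 0 0 0 0 0.3'
python3 - <<'E'
from h import *
a=cam("scene");b=cam("side");
def cr(m,x0,y0,w,h,s): return cv2.resize(np.ascontiguousarray(m["frame"][y0:y0+h,x0:x0+w,::-1]),None,fx=s,fy=s,interpolation=cv2.INTER_CUBIC)
cv2.imwrite("pics/crop4.png",np.hstack([cr(a,255,120,100,120,4),cr(b,260,120,100,120,4)]))
E
```

```text
position: [561.1, 52.0, 175.1]
contact_force: [0.2, 0.0, -0.1]
finger_gap: 9.1
gripper_force: 59.9
time: 18.65
position: [561.1, 52.0, 175.0]
ee_rot: [0.741, 0.671, 0.0, -0.0]
contact_force: [0.9, 0.4, -0.4]
finger_gap: 25.6
gripper_force: 0.0
```

View pics/crop4.png

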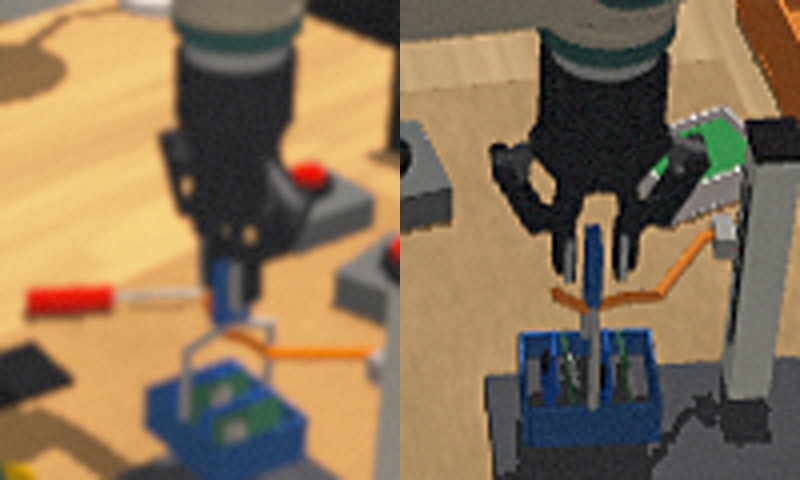

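Fingers are open and clear of the tab on both sides (tab at (593,265), pads at (567,260) and (623,258)), and the basket hangs level on the notch. Lift straight up, then go to the console.

```bash
python3 -m inch '0 0 -0.03 0 0 0 0.3; 0 0 -0.08 0 0 0 0.3; 0 0 -0.16 0 0 0 0.3; 0 0 -0.3 0 0 0 0.3; 0 0 -0.5 0 0 0 0.3; 0 0 -0.75 0 0 0 0.3; 0 0 -1 0 0 0 0.3; 0 0 -1 0 0 0 0.3' | sed -n '1,2p;4p'
python3 - <<'E'
from h import *
plan((534,150,280,.15),(500,255,240,.4),(450,345,200,.66))
E
```

```text
time: 19.75
position: [561.9, 52.0, 299.1]
contact_force: [0.3, 0.7, -0.3]
[ 0.789 -0.313  0.158] [ 0.005 -0.    -0.166]
[ 0.908 -0.149  0.333] [ 0.     0.    -0.167]
[ 0.853 -0.092  0.333] [ 0.     0.    -0.173]
```

```bash
python3 -m inch '0.4 -0.15 0.05 0 0 -0.08 0.3; 0.79 -0.31 0.1 0 0 -0.166 0; 0.79 -0.31 0.1 0 0 -0.166 0' >/dev/null
python3 -m inch '0.45 -0.07 0.15 0 0 -0.08 0; 0.91 -0.15 0.33 0 0 -0.166 0; 0.91 -0.15 0.33 0 0 -0.166 0' >/dev/null
python3 -m inch '0.43 -0.05 0.15 0 0 -0.08 0; 0.85 -0.09 0.33 0 0 -0.17 0; 0.85 -0.09 0.33 0 0 -0.17 0; 0.85 -0.09 0.33 0 0 -0.17 0'
python3 - <<'E'
from h import *
m=cam("wrist"); save(m,"w2.png",s=1.4); b=load("wrist"); print(np.array(proj(b,[467,361,45]))*1.4)
cam("scene");cam("side")
E
```

```text
time: 21.0
position: [450.9, 344.1, 204.4]
ee_rot: [0.444, 0.896, 0.0, 0.0]
contact_force: [0.6, -0.6, 0.5]
finger_gap: -0.3
gripper_force: 0.0
[420.17293947 260.79935421]
```

View pics/w2.png

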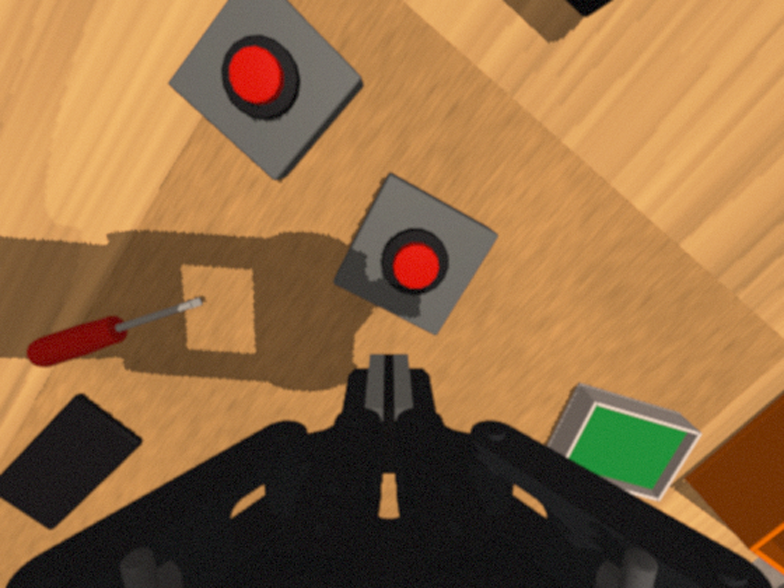

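The target console is centred at about (415,252), with its red button at (416,267), predicted (420,261); the nearer look-alike is at (258,75). I'll work out the button position and check the step 1 state from a fresh side view.

```bash
python3 - <<'E'
from h import *
w=load("wrist");a=load("scene");b=load("side")
def red(m,c,r=25):
    f=m["frame"].astype(int);M=(f[...,0]>150)&(f[...,1]<70)&(f[...,2]<70);yy,xx=np.nonzero(M)
    k=np.hypot(xx-c[0],yy-c[1])<r;return xx[k].mean(),yy[k].mean(),k.sum()
cw=red(w,(297,191));cs=red(b,(255,157));print(cw,cs)
print(tri(ray(w,*cw[:2]),ray(b,*cs[:2])))
for z in (42,47,52): print(z,atz(w,*cw[:2],z),"diam",2*np.sqrt(cw[2]/np.pi)/w["K"][0]*(np.linalg.norm(atz(w,*cw[:2],z)-w["C"])))
def cr(m,x0,y0,w,h,s): return cv2.resize(np.ascontiguousarray(m["frame"][y0:y0+h,x0:x0+w,::-1]),None,fx=s,fy=s,interpolation=cv2.INTER_CUBIC)
cv2.imwrite("pics/crop5.png",np.hstack([cr(a,255,120,100,120,4),cr(b,260,120,100,120,4)]))
E
```

```text
(np.float64(296.8358778625954), np.float64(189.88676844783714), np.int64(786)) (np.float64(254.5), np.float64(155.20833333333334), np.int64(48))
(array([464.75857498, 357.92588524,  55.53801998]), np.float64(0.49158145765211364))
42 [467.31154336 355.67773884  42.        ] diam 31.673532514768645
47 [466.27604774 356.50689047  47.        ] diam 31.151849054508595
52 [465.24055212 357.3360421   52.        ] diam 30.63016559424855
```

View pics/crop5.png

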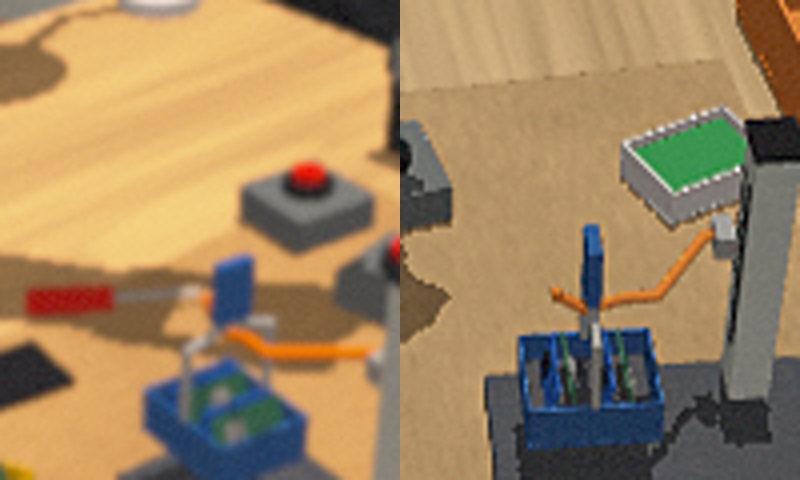

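The basket hangs upright on the notch. Button at about (466,357); go above it and press, feeling for contact.

```bash
python3 - <<'E'
from h import *
plan((466,357,84.4,.66))
E
```

```text
[0.011 0.163 1.003] [ 0.001  0.    -0.006]
```

```bash
python3 -m inch '0.01 0.16 0.3 0 0 0 0; 0.01 0.16 0.7 0 0 0 0; 0.01 0.16 1 0 0 0 0; 0.01 0.16 1 0 0 0 0; 0.01 0.16 1 0 0 0 0' | sed -n '2p;4p'
python3 -m inch '0 0 0.1 0 0 0 0; 0 0 0.2 0 0 0 0; 0 0 0.24 0 0 0 0; 0 0 0.24 0 0 0 0' | sed -n '2p;4p'
python3 -m inch '0 0 0.02 0 0 0 0; 0 0 0.02 0 0 0 0' | sed -n '2p;4p'
```

```text
position: [465.7, 357.9, 86.2]
contact_force: [-0.2, 0.2, -0.5]
position: [464.2, 357.6, 54.8]
contact_force: [-0.4, -1.9, 2.5]
position: [464.6, 357.9, 53.0]
contact_force: [-2.0, -0.6, 2.6]
```

```bash
python3 -m inch '0 0 0.02 0 0 0 0; 0 0 0.04 0 0 0 0; 0 0 0.04 0 0 0 0; 0 0 0.04 0 0 0 0' | sed -n '2p;4p'
python3 -m inch '0 0 0.015 0 0 0 0; 0 0 0.015 0 0 0 0; 0 0 0.015 0 0 0 0' | sed -n '2p;4p'
```

```text
position: [464.8, 358.0, 50.8]
contact_force: [-6.7, -6.6, 18.6]
position: [464.9, 358.1, 50.6]
contact_force: [-12.7, -8.6, 28.5]
```

The button is on its stop (28 N, no further travel). Release and retract.

```bash
python3 -m inch '0 0 -0.1 0 0 0 0; 0 0 -0.3 0 0 0 0; 0 0 -0.6 0 0 0 0; 0 0 -0.9 0 0 0 0; 0 0 -0.9 0 0 0 0; 0 0 -0.9 0 0 0 0'
python3 - <<'E'
from h import *
a=cam("scene");b=cam("side");w=cam("wrist")
def cr(m,x0,y0,w,h,s): return cv2.resize(np.ascontiguousarray(m["frame"][y0:y0+h,x0:x0+w,::-1]),None,fx=s,fy=s,interpolation=cv2.INTER_CUBIC)
cv2.imwrite("pics/fin.png",np.hstack([cr(a,255,120,100,120,4),cr(b,260,120,100,120,4)]))
E
```

```text
time: 24.15
position: [464.1, 357.5, 152.8]
ee_rot: [0.443, 0.897, -0.001, -0.0]
contact_force: [-2.0, 0.5, -0.4]
finger_gap: 0.2
gripper_force: 0.0
```

View pics/fin.png

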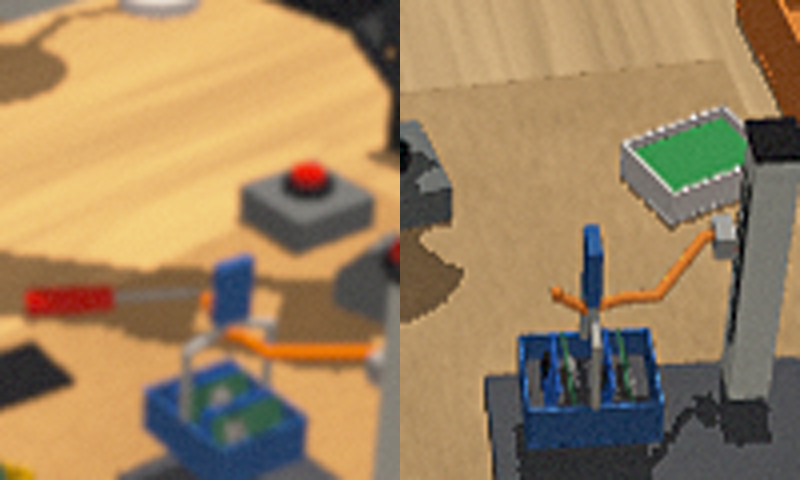

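The basket hangs unchanged and level on the hook, and the arm is clear of the button. Handing in.

```bash
python3 -c "
from station import *
print(finish_job())"
```

```text
the job is handed in; nothing more can be done
None
```

The blue basket hangs level and still in the hook's notch, and the record button was pressed to its stop and released; I handed the job in at about 24 s, but no verdict was returned.

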